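# Slide open the flush dust shutter and load the marking nest

### The job

Open the blue dust shutter of the laser marking fixture: it is flush and has no handle, so press closed fingertips down on it and slide it along its track, fully to its stop, over the black recess, never pressing on the fixture with more than 20 N. Then set the silvery aluminium block upright down into the nest that the shutter has uncovered, fully home on the nest's floor, let go of it, and leave the shutter open. Leave the brass block, the black block and the other things on the table where they are.

Things in the scene. Friction and masses are not known exactly. Their poses are not given: they have to be found in the camera images.
- fixture: marking fixture, fixed to the table: grey jack with a perforated aluminium deck on top, 140 (x) by 250 mm (y), deck top nominally 95 mm up. Origin: centre of its underside; z up; y = opening direction of the shutter. A track 74 mm wide, 144 mm long (y), 8 mm deep lies in the deck's middle: its -y half holds the nest, its +y half is an empty black recess. Fingers on it: 20 N at most
- track (a point): nominal middle of the deck top (95 mm up), fixed to the fixture, with its axes. The jack's true height is up to 4 mm above or below nominal, and the deck is NOT level: tilted about this point's x axis by up to 0.07 rad either way. Both differ each time and no listed pose shows them: the plate's height may be 6.5 mm off and change by 5 mm over a stroke. Both hold under load
- shutter (a joint): slide of the flush blue plate, 71 (x) by 70 (y) by 6 mm: 0 = shut over the nest, 0.070 = open at its stop; starts at 0 to 0.012. Plate centre: y = -36 mm + this, from track. Dry friction 4 N, stays where left. Pressed, the plate yields 6 N per mm for 4 mm, then bottoms hard. Fingertip friction varies, roughly 0.5 to 0.9 of the press: 9 to 13 N of press is good; under 7 N may slip
- nest (a point): nominal centre of the nest's yellow floor, fixed to the fixture, with its axes; 22 mm below the deck top, at y = -36 mm from track. The nest is a pocket 42 (x) by 56 mm (y), 14 mm deep below the track's floor, 3 mm of play round the block. It tilts with the deck: floor height up to 6.5 mm off nominal, sideways up to 1.5 mm
- blank: the silvery (pale grey) aluminium block to be loaded: 36 mm (its x) by 50 mm (its y) by 50 mm high, four dark bore mouths on top, about 0.24 kg; stands upright on the table. Origin: centre of its underside, z up. Seated, its 36 mm side lies along the nest's 42 mm side (either way round) and it stands 28 mm above the deck
- brass_block: bystander: yellow brass block of the same size (36 x 50 x 50 mm) and shape, origin at centre of underside; it may stand in any of the three places of the blocks
- black_block: bystander: black block of the same size (36 x 50 x 50 mm) and shape, origin at centre of underside; it may stand in any of the three places of the blocks
- mug: bystander: white mug, 80 mm wide, 100 mm high, origin at centre of underside
- mouse: bystander: black computer mouse, 105 x 60 x 30 mm, origin at centre of underside
- scissors: bystander: scissors with green handles, about 195 mm long, 8 mm thick, lying flat, origin near the pivot
- hex_key: bystander: small dark hex key, 70 mm long, 6 mm thick, lying flat, origin in the middle of its long leg
There are look-alikes about, which are no part of the job. Of the things that look like the blank, the smallest one is meant.

How it is judged:
By the outcome, as a careful person would: the job done as asked, in the order asked, and still so for the second after the job is handed in, with the robot touching nothing.
It also fails if it takes over 58 s, if anything falls off the work surface, if the arm or the gripper's body presses on something with over 40 N, if the wrist force passes 120 N, or if a joint passes its speed limit or range.

### The arm

A 6-joint arm with a two-finger parallel gripper is mounted at the origin on the work surface. World frame = base frame: x ahead of the robot, y to its left, z up, the work surface at z = 0. Lengths are in mm, angles in rad, forces in N, time in s.
With the tool pointing down it reaches from about 350 to 975 mm from the base axis. Payload 7.1 kg.
Tool frame: the origin (TCP) lies on the front face of the gripper's body, between the roots of the fingers; the fingertips stand 80 mm ahead of it and the grasp point (between the pads) lies 61 mm ahead of it; z points along the fingers, y is the line along which they close (so a half turn about z gives the same grasp; the last joint's range is limited). The gripper opens to 88 mm and grips with 3 to 60 N. Pads are 20 mm wide; open, the fingers measure 115 mm over their backs; the gripper's body (75 mm by 178 mm) begins 61 mm behind the grasp point.
Start: joints at [1.165, 0.423, 1.63, -0, 1.089, -0.019], TCP at [235.735, 578.822, 302.675] pointing down, gripper open.
Joint ranges: [-3, 3], [-0.9, 2.11], [0.09, 2.58], [-1.31, 4.45], [0.11, 2.69], [-2.54, 2.54]. Speed limits (rad/s): [2.39, 2.39, 3.01, 3.14, 3.14, 3.14].

### API

Orientations are given as a rotation vector (axis times angle).
In Python, from workcell import readout, vision, close_job gives the robot as it stands.
- The arm moves only by the tool servo_tool, never from a script. Its argument "plan" is a list that holds one entry, the list of rows, each a list of 7 numbers: the gripper command: -1 is fully open, 1 is shut, values between are in proportion, then the shift along the world's x, y, z in units of 40 mm (1.0 is 40 mm), then the turn, a rotation vector about the world's x, y, z in units of 5 degrees (1.0 is 5 degrees). A call has 1 to 5 rows; each row shifts and turns the commanded pose from where the row before left it; what a row does not reach is not made up. A row lasts 1/12 s, in which the tool goes at most 41.7 mm and 7.16 degrees, less where a joint would pass 70% of its speed; a pose out of reach is approached as far as the arm can. A call is refused whole if a number of a shift passes 1 or a number of a turn 1, either way. A call with a gripper value outside its range is refused whole. The fingers move at their own pace and stop on an object; the grip force is fixed at half the most. Time passes only in rows, so rows that do not move let the fingers close. It gives the time, the measured TCP pose, the force, the opening and the grip force at its end, in the units of the state.
- readout.get_obs(): the state, without advancing time (a new reading comes with each control period).
- vision.get_image(name): name is "scene" or "top"; returns the picture (480x640x3 uint8, red, green, blue); there is no depth.
- vision.camera_params(name): a dict with "fx", "fy", "cx", "cy" (pixels), "rvec" (rotation vector, rad) and "tvec" (3), from world to camera coordinates, as OpenCV has them. Camera axes: x right, y down, z forward; pixel columns grow to the right and rows downward; lengths in mm; the calibration is good to about 2 mm. A picture is of the moment at which its call begins. camera_params takes no time and is no camera call.
- close_job(): hands the job in; it is judged then, once.
The state is a dict: "t": time; "qpos": joint angles; "qvel": joint speeds; "joint_torque": joint torques, N m; "ee_pos": TCP position; "orientation": TCP orientation; "ft_force": force on the tool from outside, world axes, zero at the start; "moment": the same for the moment, N m; "width": finger opening in mm; "grasp_force": force on a finger pad.
Only numpy, scipy, OpenCV 4.12 (cv2) and the standard library are available. Lean on these libraries where they do the work, as an engineer would, in place of code of your own. Each camera call takes 0.05 s, during which the arm holds its last target. There are 200 camera calls.

## Working session

There is one attempt and no reset: what is moved stays moved. The work goes in short steps, Python scripts to look and compute and a tool call to move; the robot and the scene stay as the last step left them, time stands still between calls to the robot, and variables do not carry over. Pictures are saved under pics/ and viewed, at most 10 in all, crops included, and the job is handed in when it is done.

Besides the shell and the picture viewer there is one more tool, called after ">>>" as name(argument=value, ...) on one line, values as JSON. servo_tool: Moves the arm, as the interface text tells. Its arguments: {"type":"object","properties":{"plan":{"type":"array"}},"required":["plan"]}

```bash
mkdir -p pics; python3 - <<'E'
from workcell import readout, vision
import cv2,pprint
for n in ("scene","top"):
    im=vision.get_image(n); cv2.imwrite(f"pics/{n}0.png",im[:,:,::-1]); pprint.pprint(vision.camera_params(n))
print(readout.get_obs())
E
```

```text
{'cx': 319.6141127228058,
 'cy': 240.37003442619516,
 'fx': 537.4465820403251,
 'fy': 537.4465820403251,
 'rvec': array([ 1.93654628,  1.69936858, -0.58113489]),
 'tvec': array([ -37.99114638, -383.24693164, 1503.17103728])}
{'cx': 320.3451587031686,
 'cy': 237.2196840424928,
 'fx': 436.9701136865687,
 'fy': 436.9701136865687,
 'rvec': array([ 2.15472336, -2.14536156,  0.09656543]),
 'tvec': array([ -16.9421937 ,  543.75818513, 1181.73505982])}
{'t': 0.1, 'qpos': array([ 1.16500554e+00,  4.23801355e-01,  1.63059020e+00,  1.64035786e-05,
        1.08861948e+00, -1.90018418e-02]), 'qvel': array([ 0.00103091, -0.00229844, -0.00295744, -0.00061808,  0.00082008,
        0.00119848]), 'joint_torque': array([-6.09866129e-04, -5.45609021e+01, -2.74321890e+01,  6.45096763e-02,
        1.88547769e-02, -7.82365328e-05]), 'ee_pos': array([235.58117454, 578.48187553, 301.965483  ]), 'orientation': array([-6.03737821e-01, -3.08271512e+00,  2.17289026e-03]), 'ft_force': array([ 0.14848605,  0.02149285, -0.20337019]), 'moment': array([0.00406139, 0.01090198, 0.01467401]), 'grasp_force': 0.0, 'width': 87.85770773295671}
```

View pics/scene0.png

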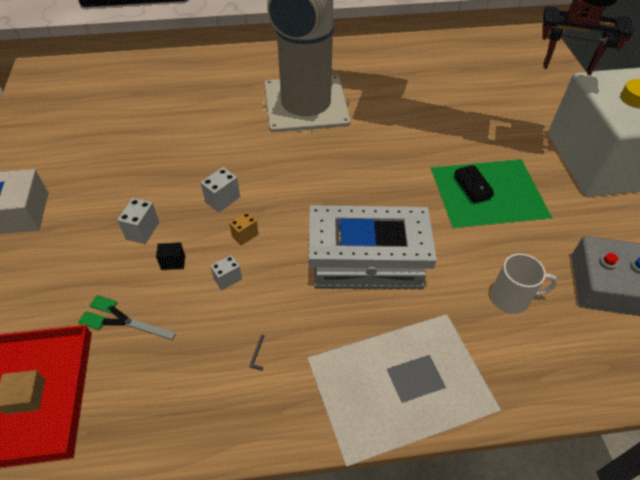

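View pics/top0.png

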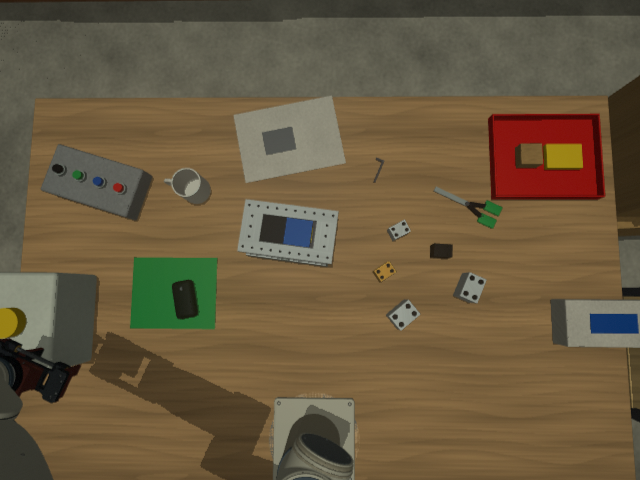

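The scene view shows three silvery blocks at scene/top pixels (226,271)/(400,230), (139,220)/(472,288) and (220,188)/(404,315). The first looks smallest and about the brass and black block size. The fixture is at top (288,232), with the blue shutter at (299,233) and the recess to its left. I'll confirm with a crop and measurements.

```bash
cat > h.py <<'E'
import numpy as np, cv2
from workcell import readout, vision
def cam(n):
    p=vision.camera_params(n); R=cv2.Rodrigues(np.array(p["rvec"]))[0]
    return np.array([[p["fx"],0,p["cx"]],[0,p["fy"],p["cy"]],[0,0,1]]),R,np.array(p["tvec"])
def cast(n,uv,z):
    K,R,t=cam(n); c=-R.T@t; d=R.T@np.linalg.solve(K,[uv[0],uv[1],1]); return c+d*(z-c[2])/d[2]
def tri(us,ut):
    P=[K@np.c_[R,t] for K,R,t in (cam("scene"),cam("top"))]
    X=cv2.triangulatePoints(P[0],P[1],np.float64(us).reshape(2,1),np.float64(ut).reshape(2,1)).ravel(); return X[:3]/X[3]
def proj(n,X):
    K,R,t=cam(n); x=K@(R@np.array(X,float)+t); return x[:2]/x[2]
def blobs(im,m,box,amin=20):
    x0,y0,x1,y1=box; k=np.zeros_like(m,np.uint8); k[y0:y1,x0:x1]=m[y0:y1,x0:x1]
    return [c for c in cv2.findContours(k,cv2.RETR_EXTERNAL,cv2.CHAIN_APPROX_NONE)[0] if cv2.contourArea(c)>amin]
E
python3 - <<'E'
from h import *
T=cv2.imread("pics/top0.png");S=cv2.imread("pics/scene0.png")
a=cv2.resize(T[195:345,375:500],None,fx=3.2,fy=3.2,interpolation=3)
b=cv2.resize(S[160:300,100:265],None,fx=2.4,fy=2.4,interpolation=3)
c=cv2.resize(T[190:275,230:345],None,fx=3,fy=3,interpolation=3)
o=np.zeros((600,800,3),np.uint8)
o[:480,:400]=a; o[:336,400:796]=b; o[340:595,402:747]=c
cv2.imwrite("pics/crop1.png",o)
h=cv2.cvtColor(T,cv2.COLOR_BGR2HSV)
m=(h[...,1]<45)&(h[...,2]>120)
for c in blobs(T,m,(370,205,500,340)):
    r=cv2.minAreaRect(c); P=np.array([cast("top",p,50)[:2] for p in cv2.boxPoints(r)])
    print("white",np.round(r[0],1),P.mean(0).round(1),[np.linalg.norm(P[i]-P[i-1]).round(1) for i in range(4)],P.round(0).tolist())
for n,I,bx in(("top",T,(230,190,345,275)),("scene",S,(300,200,440,300))):
    h=cv2.cvtColor(I,cv2.COLOR_BGR2HSV); m=(h[...,0]>100)&(h[...,0]<130)&(h[...,1]>120)&(h[...,2]>50)
    for c in blobs(I,m,bx):
        r=cv2.minAreaRect(c);P=np.array([cast(n,p,93)[:2] for p in cv2.boxPoints(r)]);print(n,"blue",r,P.round(1).tolist(),P.mean(0))
E
```

```text
white [404.3 314.9] [ 333.9 -240. ] [np.float64(48.7), np.float64(68.6), np.float64(48.8), np.float64(68.3)] [[331.0, -198.0], [374.0, -251.0], [337.0, -282.0], [294.0, -229.0]]
white [472.9 287.4] [ 408.  -423.9] [np.float64(47.9), np.float64(69.1), np.float64(48.2), np.float64(68.9)] [[385.0, -388.0], [449.0, -415.0], [431.0, -460.0], [367.0, -432.0]]
white [399.3 229.1] [ 564.6 -230.2] [np.float64(35.3), np.float64(47.9), np.float64(35.4), np.float64(47.7)] [[570.0, -201.0], [591.0, -244.0], [559.0, -259.0], [538.0, -217.0]]
top blue ((297.4999694824219, 231.99998474121094), (25.880109786987305, 26.162952423095703), 8.130102157592773) [[520.7, 82.6], [589.8, 73.8], [580.1, 5.7], [511.3, 14.9]] [550.49297041  44.27263756]
scene blue ((358.0, 232.0), (26.0, 36.0), 90.0) [[509.5, 12.8], [519.0, 87.3], [586.3, 73.8], [577.1, 2.2]] [547.96437182  44.03418759]
```

View pics/crop1.png

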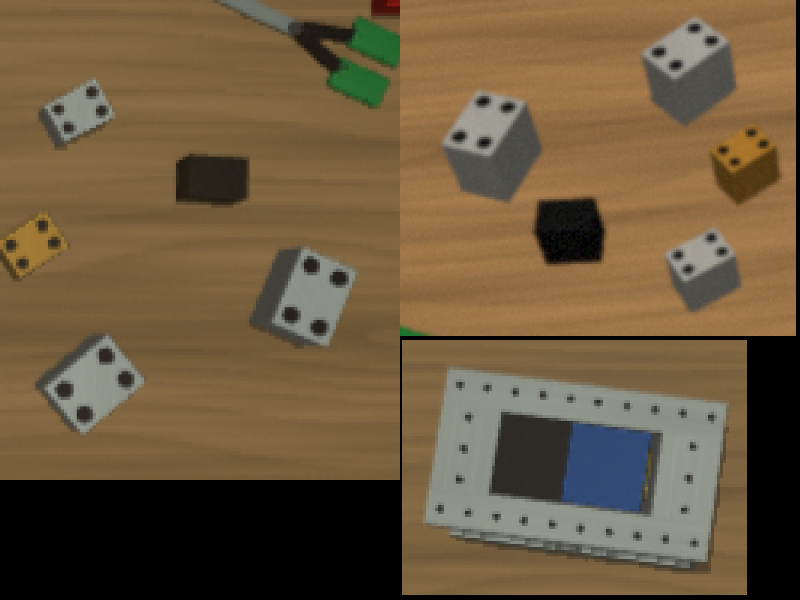

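Confirmed: the blank is the smallest silvery block, at top (399,229). Its top face measures about 35x48 mm, while the other two are about 48x69. The crop also shows the deck quad and the shutter slightly open, with a gap on its right. Next I measure the deck corners in both views.

```bash
python3 - <<'E'
from h import *
T=cv2.imread("pics/top0.png");S=cv2.imread("pics/scene0.png")
Q={}
for n,I,bx,th in(("top",T,(230,190,345,275),130),("scene",S,(300,200,440,300),150)):
    h=cv2.cvtColor(I,cv2.COLOR_BGR2HSV); m=(h[...,1]<45)&(h[...,2]>th)
    c=max(blobs(I,m,bx),key=cv2.contourArea); H=cv2.convexHull(c)
    q=cv2.approxPolyDP(H,4,True).reshape(-1,2); Q[n]=q; print(n,q.tolist(), cv2.contourArea(H))
    P=np.array([cast(n,p,95)[:2] for p in q]);print(P.round(1).tolist(),P.mean(0).round(1))
# dark+blue track area in top & scene
    k=np.zeros(m.shape,np.uint8); cv2.fillConvexPoly(k,q.astype(np.int32),1)
    k=cv2.erode(k,np.ones((3,3)))*(~m).astype(np.uint8)
    c=max(cv2.findContours(k,cv2.RETR_EXTERNAL,cv2.CHAIN_APPROX_NONE)[0],key=cv2.contourArea)
    q=cv2.approxPolyDP(cv2.convexHull(c),3,True).reshape(-1,2); P=np.array([cast(n,p,95)[:2] for p in q]);print("track",q.tolist(),P.round(1).tolist(),P.mean(0).round(1))
E
```

```text
top [[245, 201], [337, 211], [330, 263], [238, 250]] 4908.5
[[633.1, 185.3], [606.4, -59.9], [468.8, -41.8], [502.0, 200.4]] [552.5  71. ]
track [[263, 214], [315, 220], [312, 248], [259, 241]] [[598.0, 136.4], [582.2, -1.8], [507.9, 5.5], [525.9, 145.4]] [553.5  71.4]
scene [[310, 207], [427, 208], [435, 259], [310, 257]] 6326.5
[[470.2, -45.3], [504.4, 199.9], [636.7, 181.5], [600.5, -61.2]] [552.9  68.7]
track [[405, 219], [408, 246], [335, 245], [335, 217]] [[528.3, 146.6], [598.4, 136.4], [577.3, -8.0], [504.4, 3.0]] [552.1  69.5]
```

>>> servo_tool(plan=[[[1,0.49,-0.835,-0.14,0,0,-0.94],[1,0.49,-0.835,-0.14,0,0,-0.94],[1,0.49,-0.835,-0.14,0,0,-0.94],[1,0.49,-0.835,-0.14,0,0,-0.94],[1,0.49,-0.835,-0.14,0,0,-0.94]]])

```text
t: 0.52
ee_pos: [334.0, 410.1, 274.2]
orientation: [-1.224, -2.893, 0.001]
ft_force: [1.7, 0.1, -0.1]
width: 58.2
grasp_force: 0.0
```

>>> servo_tool(plan=[[[1,0.49,-0.835,-0.14,0,0,-0.94],[1,0.49,-0.835,-0.14,0,0,-0.94],[1,0.49,-0.835,-0.14,0,0,-0.94],[1,0.49,-0.835,-0.14,0,0,-0.94],[1,0.49,-0.835,-0.14,0,0,-0.94]]])

```text
t: 0.93
ee_pos: [432.2, 243.0, 246.4]
orientation: [-1.788, -2.583, 0.0]
ft_force: [-0.3, 0.2, 0.4]
width: 24.3
grasp_force: 0.0
```

>>> servo_tool(plan=[[[1,0.49,-0.835,-0.14,0,0,-0.94],[1,0.49,-0.835,-0.14,0,0,-0.94],[1,0.49,-0.835,-0.14,0,0,-0.94],[1,0.49,-0.835,-0.14,0,0,-0.94],[1,0.49,-0.835,-0.14,0,0,-0.94]]])

```text
t: 1.35
ee_pos: [530.2, 75.9, 218.2]
orientation: [-2.277, -2.164, 0.001]
ft_force: [0.8, 0.1, 0.8]
width: 0.4
grasp_force: 0.0
```

>>> servo_tool(plan=[[[1,0.49,-0.835,-0.14,0,0,-0.94],[1,0,0,0,0,0,0],[1,0,0,0,0,0,0]]])

```text
t: 1.6
ee_pos: [549.7, 42.7, 212.4]
orientation: [-2.362, -2.07, 0.001]
ft_force: [-0.5, 0.5, -0.0]
width: 0.3
grasp_force: 0.0
```

>>> servo_tool(plan=[[[1,0,0,-0.25,0,0,0],[1,0,0,-0.25,0,0,0],[1,0,0,-0.15,0,0,0],[1,0,0,-0.08,0,0,0],[1,0,0,0,0,0,0]]])

```text
t: 2.02
ee_pos: [548.4, 45.3, 182.7]
orientation: [-2.357, -2.075, 0.003]
ft_force: [1.3, 0.1, -0.2]
width: 0.5
grasp_force: 0.0
```

>>> servo_tool(plan=[[[1,0,0,-0.025,0,0,0],[1,0,0,-0.025,0,0,0],[1,0,0,-0.02,0,0,0],[1,0,0,0,0,0,0]]])

```text
t: 2.35
ee_pos: [549.4, 44.5, 181.2]
orientation: [2.359, 2.074, 0.0]
ft_force: [-0.0, 0.4, -0.1]
width: 0.7
grasp_force: 0.0
```

>>> servo_tool(plan=[[[1,0,0,-0.025,0,0,0],[1,0,0,-0.025,0,0,0],[1,0,0,-0.02,0,0,0],[1,0,0,0,0,0,0]]])

```text
t: 2.68
ee_pos: [549.5, 44.4, 178.5]
orientation: [2.359, 2.074, 0.0]
ft_force: [-1.4, 0.4, 4.1]
width: 0.5
grasp_force: 1.8
```

>>> servo_tool(plan=[[[1,0,0,-0.015,0,0,0],[1,0,0,-0.015,0,0,0],[1,0,0,0,0,0,0]]])

```text
t: 2.93
ee_pos: [549.5, 44.4, 177.6]
orientation: [2.359, 2.074, 0.0]
ft_force: [-1.8, 0.8, 7.8]
width: 0.5
grasp_force: 4.0
```

>>> servo_tool(plan=[[[1,0,0,-0.014,0,0,0],[1,0.006,0.05,0,0,0,0],[1,0.006,0.05,0,0,0,0],[1,0.006,0.05,0,0,0,0],[1,0.006,0.05,0,0,0,0]]])

```text
t: 3.35
ee_pos: [550.5, 51.9, 177.3]
orientation: [2.358, 2.074, -0.0]
ft_force: [-1.6, -4.1, 9.6]
width: 0.1
grasp_force: 4.6
```

>>> servo_tool(plan=[[[1,0.0066,0.05,0,0,0,0],[1,0.0066,0.05,0,0,0,0],[1,0.0066,0.05,0,0,0,0],[1,0.0066,0.05,0,0,0,0],[1,0.0066,0.05,0,0,0,0]]])

```text
t: 3.77
ee_pos: [551.8, 61.9, 177.2]
orientation: [2.359, 2.074, -0.0]
ft_force: [-2.2, -3.8, 8.7]
width: 0.7
grasp_force: 4.3
```

>>> servo_tool(plan=[[[1,0.0066,0.05,-0.008,0,0,0],[1,0.0066,0.05,-0.002,0,0,0],[1,0.0066,0.05,-0.002,0,0,0],[1,0.0066,0.05,-0.002,0,0,0],[1,0.0066,0.05,-0.002,0,0,0]]])

```text
t: 4.18
ee_pos: [553.2, 72.0, 176.7]
orientation: [2.358, 2.074, -0.0]
ft_force: [-1.0, -3.4, 10.7]
width: 0.5
grasp_force: 5.2
```

>>> servo_tool(plan=[[[1,0.0066,0.05,-0.002,0,0,0],[1,0.0066,0.05,-0.002,0,0,0],[1,0.0066,0.05,-0.002,0,0,0],[1,0.0066,0.05,-0.002,0,0,0],[1,0.0066,0.05,-0.002,0,0,0]]])

```text
t: 4.6
ee_pos: [554.5, 82.0, 176.4]
orientation: [2.358, 2.074, -0.0]
ft_force: [-2.4, -3.0, 11.2]
width: 0.5
grasp_force: 5.6
```

>>> servo_tool(plan=[[[1,0.0066,0.05,-0.002,0,0,0],[1,0.0066,0.05,-0.002,0,0,0],[1,0.0066,0.05,-0.002,0,0,0],[1,0.0066,0.05,-0.002,0,0,0],[1,0.0066,0.05,-0.002,0,0,0]]])

```text
t: 5.02
ee_pos: [555.8, 92.0, 176.1]
orientation: [2.359, 2.074, 0.0]
ft_force: [-3.3, -3.7, 11.6]
width: 0.4
grasp_force: 6.0
```

>>> servo_tool(plan=[[[1,0.0066,0.05,-0.001,0,0,0],[1,0.0066,0.05,-0.001,0,0,0],[1,0.0066,0.05,-0.001,0,0,0],[1,0.0066,0.05,-0.001,0,0,0],[1,0.0066,0.05,-0.001,0,0,0]]])

```text
t: 5.43
ee_pos: [557.1, 102.0, 175.9]
orientation: [2.359, 2.074, -0.0]
ft_force: [-3.1, -3.4, 11.7]
width: 0.6
grasp_force: 6.0
```

>>> servo_tool(plan=[[[1,0.0066,0.05,-0.002,0,0,0],[1,0.0066,0.05,-0.002,0,0,0],[1,0,0,0,0,0,0]]])

```text
t: 5.68
ee_pos: [557.7, 105.8, 175.8]
orientation: [2.358, 2.074, -0.001]
ft_force: [-2.9, -5.0, 12.6]
width: 0.3
grasp_force: 6.2
```

>>> servo_tool(plan=[[[1,0.0066,0.05,-0.001,0,0,0],[1,0.0033,0.025,-0.001,0,0,0],[1,0,0,0,0,0,0]]])

```text
t: 5.93
ee_pos: [558.3, 108.2, 175.7]
orientation: [2.357, 2.074, -0.001]
ft_force: [-1.9, -7.8, 11.7]
width: 0.5
grasp_force: 6.2
```

>>> servo_tool(plan=[[[1,0.0066,0.05,-0.001,0,0,0],[1,0,0,0,0,0,0]]])

```text
t: 6.1
ee_pos: [558.7, 110.2, 175.8]
orientation: [2.357, 2.074, -0.001]
ft_force: [-1.7, -8.8, 13.0]
width: 0.3
grasp_force: 6.1
```

>>> servo_tool(plan=[[[1,0,0,0.2,0,0,0],[-1,0,-0.1,0.6,0,0,0],[-1,0,-0.95,0.2,0,0,0],[-1,0,-0.95,0,0,0,0],[-1,0,-0.95,0,0,0,0]]])

```text
t: 6.52
ee_pos: [558.3, -7.3, 215.5]
orientation: [2.357, 2.076, 0.002]
ft_force: [-0.2, -0.1, -0.1]
width: 23.5
grasp_force: 0.0
```

>>> servo_tool(plan=[[[-1,0,-0.95,0,0,0,0.9],[-1,0,-0.95,0,0,0,0.9],[-1,0,-0.95,0,0,0,0.9],[-1,0,-0.95,0,0,0,0.9],[-1,0,0,0,0,0,0.9]]])

```text
t: 6.93
ee_pos: [558.2, -164.2, 214.8]
orientation: [1.909, 2.493, -0.001]
ft_force: [-0.6, 0.3, -0.0]
width: 56.6
grasp_force: 0.0
```

```bash
python3 - <<'E'
from h import *
im=vision.get_image("top")[:,:,::-1].copy(); cv2.imwrite("pics/top1.png",im)
im2=vision.get_image("scene")[:,:,::-1].copy(); cv2.imwrite("pics/scene1.png",im2)
o=np.zeros((600,800,3),np.uint8); o[:340,:460]=cv2.resize(im[190:275,230:345],None,fx=4,fy=4,interpolation=3)
o[340:600,:480]=cv2.resize(im2[195:260,300:440],(480,260),interpolation=3)
cv2.imwrite("pics/crop2.png",o)
# yellow floor
for n,I,bx in(("top",im,(230,190,345,275)),("scene",im2,(300,200,440,260))):
    h=cv2.cvtColor(I,cv2.COLOR_BGR2HSV)
    for nm,m,z in(("yellow",(h[...,0]>18)&(h[...,0]<36)&(h[...,1]>120)&(h[...,2]>60),77),("blue",(h[...,0]>100)&(h[...,0]<130)&(h[...,1]>120)&(h[...,2]>50),98)):
      for c in blobs(I,m,bx):
        r=cv2.minAreaRect(c);P=np.array([cast(n,p,z)[:2] for p in cv2.boxPoints(r)]);print(n,nm,np.round(r[0],1),P.round(1).tolist(),P.mean(0))
E
```

```text
top yellow [301.4 233.1] [[532.2, 65.0], [573.9, 60.0], [566.7, 4.9], [525.0, 10.1]] [549.4595306   34.99180862]
top blue [274.8 229. ] [[527.9, 142.0], [596.8, 133.7], [587.1, 65.6], [518.4, 74.4]] [557.55982104 103.92258629]
scene yellow [352.5 235.5] [[522.9, 9.2], [530.1, 65.2], [564.1, 58.8], [557.0, 3.9]] [543.53728512  34.26262524]
scene blue [387. 232.] [[521.3, 71.6], [530.8, 145.7], [597.4, 130.1], [588.2, 58.8]] [559.42876459 101.52797901]
```

View pics/crop2.png

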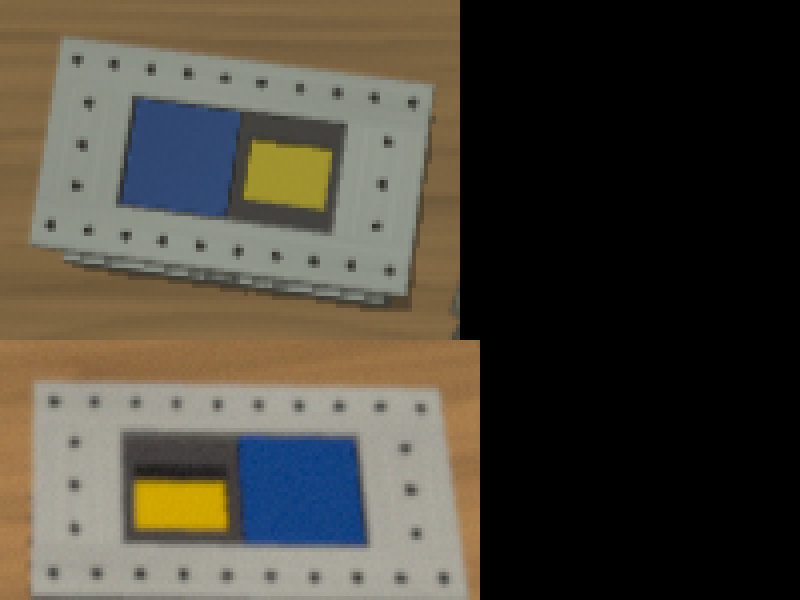

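Shutter is fully open: blue sits against the left track end at crop (180,155), and the yellow nest floor is fully visible at crop (288,175), i.e. top (301,233). I cross-check the blank position with both views before grasping.

```bash
python3 - <<'E'
from h import *
T=cv2.imread("pics/top0.png");S=cv2.imread("pics/scene0.png")
for n,I,bx in(("top",T,(380,210,420,250)),("scene",S,(205,250,250,295))):
  h=cv2.cvtColor(I,cv2.COLOR_BGR2HSV)
  for th in (120,140,160):
    m=(h[...,1]<60)&(h[...,2]>th)
    m=cv2.morphologyEx(m.astype(np.uint8),cv2.MORPH_CLOSE,np.ones((5,5)))
    for c in blobs(I,m,bx):
      W=np.array([cast(n,p.ravel(),50)[:2] for p in cv2.convexHull(c)],np.float32); r=cv2.minAreaRect(W); print(n,th,np.round(r[0],1),np.round(r[1],1),round(r[2],1))
E
```

```text
top 120 [ 564.9 -230.9] [35.3 48.9] 26.8
top 140 [ 564.8 -231. ] [32.8 47.4] 29.3
scene 120 [ 567.3 -233.8] [34.9 49.5] 27.6
scene 140 [ 566.5 -233.5] [33.7 48.4] 27.6
scene 160 [ 565.6 -233.1] [30.7 24.9] 13.7
```

>>> servo_tool(plan=[[[-1,0.06,-0.565,0,0,0,0.8],[-1,0.06,-0.565,0,0,0,0.8],[-1,0.06,-0.565,0,0,0,0.8],[-1,0,0,0,0,0,0],[-1,0,0,0,0,0,0]]])

```text
t: 7.45
ee_pos: [565.3, -225.9, 214.3]
orientation: [-1.643, -2.677, -0.0]
ft_force: [0.0, 0.9, -0.7]
width: 87.5
grasp_force: 0.0
```

>>> servo_tool(plan=[[[-1,0,0,-0.4,0,0,0],[-1,0,0,-0.4,0,0,0],[-1,0,0,-0.4,0,0,0],[-1,0,0,0,0,0,0],[-1,0,0,0,0,0,0]]])

```text
t: 7.87
ee_pos: [564.8, -224.7, 165.9]
orientation: [-1.637, -2.678, 0.0]
ft_force: [0.6, -0.6, -0.7]
width: 87.8
grasp_force: 0.0
```

>>> servo_tool(plan=[[[-1,0.015,-0.18,-0.1,0,0,0],[-1,0,0,-0.4,0,0,0],[-1,0,0,-0.4,0,0,0],[-1,0,0,-0.4,0,0,0],[-1,0,0,-0.15,0,0,0]]])

```text
t: 8.28
ee_pos: [565.6, -233.5, 107.7]
orientation: [-1.639, -2.679, 0.0]
ft_force: [0.2, 0.5, -0.1]
width: 87.7
grasp_force: 0.0
```

>>> servo_tool(plan=[[[-1,0,0,0,0,0,0],[-1,0,0,0,0,0,0],[0.3,0,0,0,0,0,0],[0.3,0,0,0,0,0,0]]])

```text
t: 8.62
ee_pos: [566.5, -233.9, 109.8]
orientation: [1.637, 2.679, 0.0]
ft_force: [1.1, -0.7, 0.1]
width: 77.9
grasp_force: 0.0
```

>>> servo_tool(plan=[[[1,0,0,0,0,0,0],[1,0,0,0,0,0,0],[1,0,0,0,0,0,0],[1,0,0,0,0,0,0],[1,0,0,0,0,0,0]]])

```text
t: 9.03
ee_pos: [565.9, -233.6, 108.7]
orientation: [1.638, 2.681, 0.0]
ft_force: [-0.4, -0.5, 0.0]
width: 44.7
grasp_force: 0.0
```

>>> servo_tool(plan=[[[1,0,0,0,0,0,0],[1,0,0,0,0,0,0],[1,0,0,0,0,0,0],[1,0,0,0,0,0,0]]])

```text
t: 9.37
ee_pos: [566.0, -233.6, 108.6]
orientation: [1.638, 2.68, 0.0]
ft_force: [0.2, -0.2, 0.0]
width: 36.1
grasp_force: 30.0
```

>>> servo_tool(plan=[[[1,0,0,0.4,0,0,0],[1,0,0,0.7,0,0,0],[1,0,0,0.7,0,0,0],[1,0,0,0.7,0,0,0],[1,0,0,0.7,0,0,0]]])

```text
t: 9.78
ee_pos: [565.3, -233.4, 237.3]
orientation: [-1.638, -2.679, 0.0]
ft_force: [1.0, -0.1, -1.1]
width: 36.0
grasp_force: 30.0
```

>>> servo_tool(plan=[[[1,-0.054,0.5,0.2,0,0,-0.865],[1,-0.054,0.85,0,0,0,-0.865],[1,-0.054,0.85,0,0,0,-0.865],[1,-0.054,0.85,0,0,0,-0.865],[1,-0.054,0.85,0,0,0,-0.865]]])

```text
t: 10.2
ee_pos: [554.3, -76.3, 244.4]
orientation: [-2.117, -2.321, 0.001]
ft_force: [1.0, -0.0, -1.7]
width: 35.8
grasp_force: 30.0
```

>>> servo_tool(plan=[[[1,-0.054,0.85,0,0,0,-0.865],[1,-0.054,0.85,0,0,0,-0.865],[1,-0.054,0.7,0,0,0,-0.865],[1,0,0.4,0,-0.24,0.03,0],[1,0,0,0,0,0,0]]])

```text
t: 10.62
ee_pos: [548.0, 37.3, 244.3]
orientation: [2.348, 2.067, -0.026]
ft_force: [-0.2, -0.5, -1.8]
width: 35.7
grasp_force: 30.0
```

>>> servo_tool(plan=[[[1,0,0,0,0,0,0],[1,0,0,0,0,0,0],[1,0,0,0,0,0,0]]])

```text
t: 10.87
ee_pos: [548.5, 33.4, 244.4]
orientation: [2.352, 2.062, -0.025]
ft_force: [0.9, -0.3, -0.9]
width: 35.9
grasp_force: 30.0
```

>>> servo_tool(plan=[[[1,0,0.045,-0.3,0,0,0],[1,0,0,-0.3,0,0,0],[1,0,0,-0.1,0,0,0],[1,0,0,0,0,0,0],[1,0,0,0,0,0,0]]])

```text
t: 11.28
ee_pos: [548.3, 35.9, 215.7]
orientation: [2.352, 2.063, -0.027]
ft_force: [-0.6, 0.5, -0.4]
width: 35.9
grasp_force: 30.0
```

```bash
python3 - <<'E'
from h import *
o=readout.get_obs(); print(o["ee_pos"],o["orientation"]); R=cv2.Rodrigues(o["orientation"])[0]; print(R.round(4)); print("nominal bottom",o["ee_pos"]+R[:,2]*108.6)
S=vision.get_image("scene")[:,:,::-1].copy(); cv2.imwrite("pics/scene2.png",S)
T=vision.get_image("top")[:,:,::-1].copy(); cv2.imwrite("pics/top2.png",T)
o=np.zeros((600,800,3),np.uint8); o[:,:700]=cv2.resize(S[150:270,310:450],(700,600),interpolation=3); 
cv2.imwrite("pics/crop3.png",o)
E
```

```text
[548.25973156  35.93257124 215.72610215] [ 2.35187661  2.06315495 -0.02681919]
[[ 0.1302  0.9915 -0.0044]
 [ 0.9913 -0.1303 -0.021 ]
 [-0.0214 -0.0016 -0.9998]]
nominal bottom [547.7847727   33.65091365 107.15111216]
```

View pics/crop3.png

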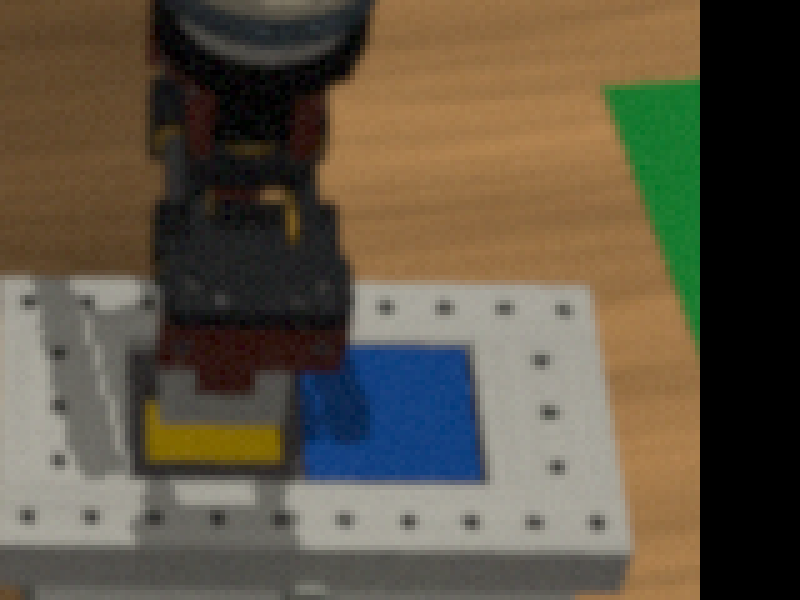

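```bash
python3 - <<'E'
from h import *
ex=np.array([.9914,-.1305]);ey=np.array([.1305,.9914])
S=cv2.imread("pics/scene2.png")
h=cv2.cvtColor(S,cv2.COLOR_BGR2HSV)
for v in (228,230,232,233,234,235,236): print(v,[tuple(S[v,u]) [::-1]and int(S[v,u].mean()) for u in range(336,376)])
for v in (238,240):print("sat",v,[int(x) for x in h[v,336:372,1]])
for (u,v) in ((342,234.8),(369.4,234.8)):
    for z in (107,): print("cast",(u,v),cast("scene",(u,v),z).round(1))
for c in (np.array([547.8,33.65]),np.array([548,35.2])):
    print([proj("scene",[*(c+18*ex+s*25*ey),107.1-s*.5]).round(1).tolist() for s in(-1,1)])
print("nest exp",[proj("scene",[*(np.array([548.8,34.6])+21*ex+s*28*ey),77.2-s*.6]).round(1).tolist() for s in(-1,1)])
E
```

```text
228 [54, 41, 38, 30, 37, 50, 68, 81, 81, 76, 75, 76, 69, 51, 50, 49, 50, 44, 41, 43, 43, 44, 39, 45, 54, 68, 76, 74, 77, 76, 73, 58, 48, 41, 44, 47, 57, 52, 49, 48]
230 [54, 45, 40, 62, 64, 69, 76, 77, 79, 75, 78, 74, 77, 75, 78, 76, 78, 75, 76, 72, 74, 75, 72, 74, 74, 77, 77, 74, 77, 75, 72, 55, 42, 43, 49, 45, 51, 58, 54, 45]
232 [53, 41, 46, 63, 77, 81, 78, 79, 80, 76, 75, 76, 74, 72, 75, 75, 77, 75, 76, 78, 76, 77, 73, 77, 77, 77, 73, 72, 76, 76, 67, 53, 46, 40, 40, 43, 50, 55, 49, 41]
233 [51, 42, 50, 69, 80, 83, 80, 79, 80, 81, 77, 80, 80, 79, 77, 77, 77, 76, 77, 76, 73, 77, 77, 76, 78, 76, 77, 76, 78, 75, 65, 48, 38, 39, 39, 43, 43, 49, 47, 49]
234 [56, 42, 52, 68, 75, 85, 84, 84, 80, 81, 81, 82, 83, 81, 81, 79, 80, 79, 81, 81, 80, 79, 80, 76, 80, 80, 78, 80, 79, 74, 60, 47, 39, 41, 41, 48, 44, 45, 49, 46]
235 [55, 42, 47, 69, 81, 80, 82, 81, 84, 83, 83, 83, 81, 83, 83, 84, 83, 81, 80, 80, 79, 83, 82, 80, 82, 77, 79, 77, 76, 70, 53, 44, 40, 38, 39, 35, 47, 51, 58, 54]
236 [54, 43, 49, 67, 77, 79, 79, 79, 76, 78, 76, 77, 82, 76, 80, 77, 77, 75, 77, 83, 83, 76, 79, 76, 80, 80, 78, 78, 78, 62, 53, 39, 41, 39, 40, 42, 41, 54, 54, 55]
sat 238 [17, 17, 102, 197, 255, 243, 251, 251, 255, 251, 255, 255, 243, 255, 255, 255, 249, 255, 255, 255, 253, 255, 234, 255, 243, 255, 255, 255, 253, 250, 168, 45, 52, 6, 123, 191]
sat 240 [11, 27, 88, 181, 227, 253, 253, 255, 232, 255, 243, 226, 247, 249, 255, 255, 249, 255, 253, 255, 255, 255, 245, 255, 237, 239, 255, 241, 255, 227, 169, 53, 44, 24, 124, 203]
cast (342, 234.8) [562.7   8.  107. ]
cast (369.4, 234.8) [569.7  62.4 107. ]
[[341.2, 234.6], [366.2, 234.9]]
[[342.0, 234.6], [367.0, 234.9]]
nest exp [[339.8, 245.2], [367.2, 245.6]]
```

The crop shows the block held over the nest. Its bottom edge spans scene u≈341.7–366.5, and the yellow floor spans about 338.5–366.5. It is centred within about 1 mm, so I apply a small correction and lower it.

>>> servo_tool(plan=[[[1,0.02,-0.015,-0.1,0,0,0],[1,0,0,-0.1,0,0,0],[1,0,0,-0.1,0,0,0],[1,0,0,0,0,0,0]]])

```text
t: 11.72
ee_pos: [548.9, 35.6, 203.7]
orientation: [2.351, 2.063, -0.026]
ft_force: [-0.5, -0.5, -1.8]
width: 35.7
grasp_force: 30.0
```

>>> servo_tool(plan=[[[1,0,0,-0.04,0,0,0],[1,0,0,-0.04,0,0,0],[1,0,0,-0.04,0,0,0],[1,0,0,0,0,0,0]]])

```text
t: 12.05
ee_pos: [549.3, 35.6, 199.5]
orientation: [2.351, 2.063, -0.025]
ft_force: [-0.3, -1.0, -1.8]
width: 35.8
grasp_force: 30.0
```

>>> servo_tool(plan=[[[1,0,0,-0.025,0,0,0],[1,0,0,-0.025,0,0,0],[1,0,0,-0.025,0,0,0],[1,0,0,0,0,0,0]]])

```text
t: 12.38
ee_pos: [549.3, 35.6, 196.6]
orientation: [2.351, 2.063, -0.025]
ft_force: [-0.4, -0.3, -1.1]
width: 36.0
grasp_force: 30.0
```

Past the rim with no contact (bottom at about 88). I continue down.

>>> servo_tool(plan=[[[1,0,0,-0.04,0,0,0],[1,0,0,-0.04,0,0,0],[1,0,0,-0.04,0,0,0],[1,0,0,-0.03,0,0,0],[1,0,0,0,0,0,0]]])

```text
t: 12.8
ee_pos: [549.2, 35.6, 190.4]
orientation: [2.351, 2.063, -0.025]
ft_force: [-0.6, 0.0, -2.3]
width: 35.7
grasp_force: 30.0
```

>>> servo_tool(plan=[[[1,0,0,-0.02,0,0,0],[1,0,0,-0.02,0,0,0],[1,0,0,0,0,0,0]]])

```text
t: 13.05
ee_pos: [549.3, 35.6, 189.0]
orientation: [2.351, 2.063, -0.025]
ft_force: [-1.2, 0.2, -2.0]
width: 35.4
grasp_force: 30.0
```

>>> servo_tool(plan=[[[1,0,0,-0.02,0,0,0],[1,0,0,-0.02,0,0,0],[1,0,0,0,0,0,0]]])

```text
t: 13.3
ee_pos: [549.3, 35.6, 187.5]
orientation: [2.351, 2.063, -0.025]
ft_force: [0.2, 0.8, -1.5]
width: 35.8
grasp_force: 30.0
```

>>> servo_tool(plan=[[[1,0,0,-0.02,0,0,0],[1,0,0,0,0,0,0]]])

```text
t: 13.47
ee_pos: [549.4, 35.6, 186.7]
orientation: [2.351, 2.063, -0.025]
ft_force: [-0.1, -0.0, -1.1]
width: 35.7
grasp_force: 30.0
```

>>> servo_tool(plan=[[[1,0,0,-0.02,0,0,0],[1,0,0,0,0,0,0]]])

```text
t: 13.63
ee_pos: [549.4, 35.6, 185.9]
orientation: [2.351, 2.063, -0.025]
ft_force: [-0.0, 0.3, -1.9]
width: 36.1
grasp_force: 30.0
```

>>> servo_tool(plan=[[[1,0,0,-0.015,0,0,0],[1,0,0,0,0,0,0]]])

```text
t: 13.8
ee_pos: [549.5, 35.6, 185.6]
orientation: [2.351, 2.063, -0.025]
ft_force: [-0.5, 0.5, -0.4]
width: 35.8
grasp_force: 30.0
```

>>> servo_tool(plan=[[[1,0,0,-0.015,0,0,0],[1,0,0,0,0,0,0]]])

```text
t: 13.97
ee_pos: [549.5, 35.6, 185.5]
orientation: [2.351, 2.063, -0.025]
ft_force: [-2.7, -1.3, 5.9]
width: 35.6
grasp_force: 30.0
```

>>> servo_tool(plan=[[[1,0,0,-0.01,0,0,0],[1,0,0,0,0,0,0]]])

```text
t: 14.13
ee_pos: [549.5, 35.5, 185.4]
orientation: [2.351, 2.063, -0.025]
ft_force: [-3.6, -0.6, 11.4]
width: 36.1
grasp_force: 30.0
```

Firm contact with the bottom at about 76.9, against an expected floor of 77.2. I release the block, rise and check.

>>> servo_tool(plan=[[[0.1,0,0,0,0,0,0],[0.1,0,0,0,0,0,0],[0,0,0,0,0,0,0],[0,0,0,0,0,0,0],[-0.2,0,0,0,0,0,0]]])

```text
t: 14.55
ee_pos: [549.4, 35.6, 184.3]
orientation: [2.351, 2.063, -0.025]
ft_force: [-0.1, 0.7, -0.1]
width: 47.7
grasp_force: 0.0
```

>>> servo_tool(plan=[[[-0.2,0,0,0,0,0,0],[-0.2,0,0,0.2,0,0,0],[-0.2,0,0,0.6,0,0,0],[-0.2,0,0,0.8,0,0,0],[-0.2,0,0,0.8,0,0,0]]])

```text
t: 14.97
ee_pos: [548.8, 35.6, 281.3]
orientation: [2.352, 2.064, -0.027]
ft_force: [0.5, -0.3, -0.0]
width: 52.7
grasp_force: 0.0
```

>>> servo_tool(plan=[[[-0.2,0,-0.95,0.2,0,0,0],[-0.2,0,-0.95,0.2,0,0,0],[-0.2,0,-0.95,0,0,0,0],[-0.2,0,-0.95,0,0,0,0],[-0.2,0,-0.95,0,0,0,0]]])

```text
t: 15.38
ee_pos: [549.2, -156.0, 297.5]
orientation: [2.349, 2.063, -0.024]
ft_force: [0.6, -0.1, 1.0]
width: 52.8
grasp_force: 0.0
```

```bash
python3 - <<'E'
from h import *
S=vision.get_image("scene")[:,:,::-1].copy(); T=vision.get_image("top")[:,:,::-1].copy()
cv2.imwrite("pics/scene3.png",S);cv2.imwrite("pics/top3.png",T)
o=np.zeros((600,800,3),np.uint8); o[:300,:400]=cv2.resize(T[190:275,230:345],(400,300),interpolation=3); o[:300,400:]=cv2.resize(S[195:265,310:440],(400,300),interpolation=3)
o[300:,:400]=cv2.resize(T,(400,300)); o[300:,400:]=cv2.resize(S,(400,300)); cv2.imwrite("pics/crop4.png",o)
ex=np.array([.9914,-.1305]);ey=np.array([.1305,.9914])
for n in("top","scene"):
  I=T if n=="top" else S
  print(n,"expected block top corners",[proj(n,[*(np.array([549,35.5])+a*18*ex+b*25*ey),127.2-b*.5]).round(1).tolist() for a,b in((-1,-1),(-1,1),(1,1),(1,-1))])
E
```

```text
top expected block top corners [[308.5, 239.0], [289.2, 236.5], [291.3, 222.7], [310.5, 225.2]]
scene expected block top corners [[342.2, 214.7], [367.0, 215.1], [368.0, 228.9], [342.7, 228.5]]
```

View pics/crop4.png

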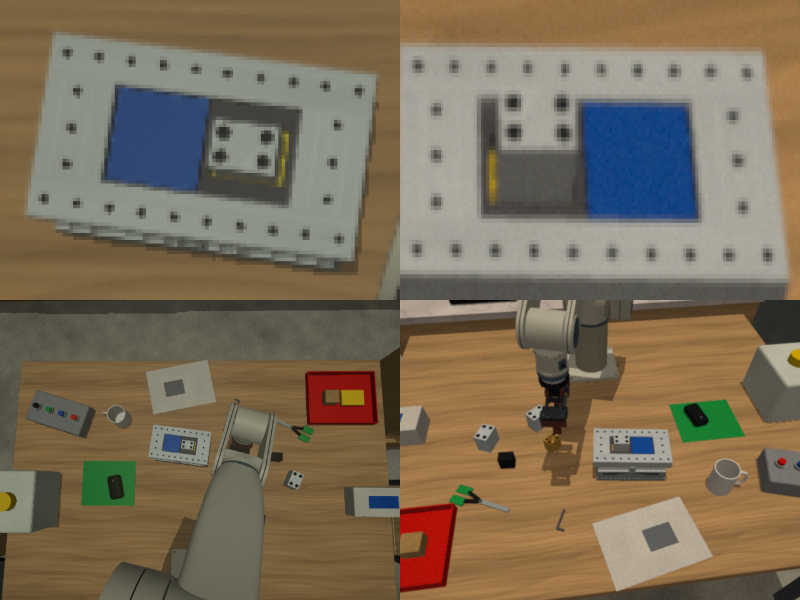

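The final picture shows the block upright in the nest, at top about (300,231) and scene about (355,222). Its top-face corners are within about 2 px of where a fully seated block should appear. The shutter is open and the other things have not moved.

```bash
python3 -c "
from workcell import close_job; print(close_job())"
```

```text
the job is handed in; nothing more can be done
None
```

The shutter is open at its stop, with press readings of at most about 13 N. The aluminium block stands released on the nest floor, nothing else was touched, and the job was handed in at about 15.5 s.

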